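Open up the ratchet divider in the aquarium-spares drawer

ROBOT

A 7-joint arm with a two-finger parallel gripper is mounted at the origin on the work surface. World frame = base frame: x ahead of the robot, y to its left, z up, the work surface at z = 0. Lengths are in m, angles in rad, forces in N, time in s.
With the tool pointing down it reaches from about 0.425 to 0.975 m from the base axis. Payload 16.7 kg.
Tool frame: the origin (TCP) lies midway between the tips of the shut fingers; the grasp point (between the pads) lies 19 mm behind it; z points along the fingers, y is the line along which they close (so a half turn about z gives the same grasp; the last joint's range is limited). The gripper opens to 85 mm and grips with 20 to 120 N. Pads are 22 mm wide; open, the fingers measure 114 mm over their backs; the gripper's body (76 mm by 85 mm) begins 54 mm behind the grasp point. The pads swing forward as they close: fully open they stand 13 mm farther back than shut.
Start: joints at [1.145, 0.426, 0.074, 1.606, -0.034, 1.111, -0.067], TCP at [0.184, -0.649, 0.231] pointing down, gripper open.
Joint ranges: [-2.85, 2.85], [-0.5, 2.14], [-1.23, 1.37], [0.21, 2.46], [-1.02, 4.16], [0.16, 2.05], [-2.73, 2.73]. Speed limits (rad/s): [1.89, 1.89, 2.39, 2.39, 3.01, 3.01, 3.01].

INTERFACE

Orientations are given as a 3x3 rotation matrix whose columns are the frame's x, y, z axes.
In Python, from workcell import bot, imaging, finish_job, nets gives the robot as it stands.
- The arm moves only by the tool arm_command, never from a script. Its argument "plan" is a list of rows, each a list of 3 entries, a list of its own where there are three numbers: the shift along the tool's x, y, z in parts of the range, where 1.0 means 400 mm, then the turn, a rotation vector about the tool's x, y, z in normalised numbers (1 is 120 degrees), then the finger opening in mm, from 0 to 85.4. A call has exactly 8 rows; each row is the pose to reach, as a shift and turn from the pose commanded when the call began, along the tool's axes at that moment; what a row does not reach only later rows make up. A row lasts 1/8 s, in which the tool goes at most 62.5 mm and 10.7 degrees, less where a joint would pass 70% of its speed; a pose out of reach is approached as far as the arm can. A call with a gripper value outside its range is refused whole. The fingers move at their own pace and stop on an object; "newtons" is the grip in N (left out, the last holds). Time passes only in rows, so rows that repeat a pose let the fingers close, or fill a call up. It gives the time, the measured TCP pose, the force, the opening and the grip force at its end, in the units of the state.
- bot.get_obs(): the state, without advancing time (a new reading comes with each control period).
- imaging.camera(name): name is "scene" or "top" or "wrist"; returns the picture (420x560x3 uint8, red, green, blue); there is no depth.
- imaging.calibration(name): a dict with "fx", "fy", "cx", "cy" (pixels), "extrinsics" (4x4, takes a point from camera to world coordinates). Camera axes: x right, y up, looking along -z (the intrinsics and any distortion apply to the point x, -y, -z); pixel columns grow to the right and rows downward; lengths in m; the calibration is good to about 2 mm. The wrist camera is an equidistant fisheye: a pixel r from the principal point sees the ray r / f radians off the axis. A picture is of the moment at which its call begins: read the wrist's pose just before it. calibration takes no time and is no camera call; for the wrist camera it gives the pose at the moment of the call.
- finish_job(): hands the job in; it is judged then, once.
Trained networks look in the newest picture that a camera, given by its name, has taken for a name from the list of things; names that differ only in an ending like _2 or _b are one class to them, and where a whole thing is asked for, a point or a joint stands for the part that bears it (a point fixed in the world has none). Each returns a list of dicts, best first, with "conf" (0 to 1); they miss things now and then, are a little off and sometimes report something else, mostly with a low value. They report only what shows in the picture. A call takes as long as a camera call.
- nets.find_in(camera, name): "at" ([column, row] in pixels, amid what is visible of it).
The state is a dict: "clock": time; "qpos": joint angles; "dq": joint speeds; "effort": joint torques, N m; "tool_pos": TCP position; "tcp_rot": TCP orientation; "wrist_force": force on the tool from outside, world axes, zero at the start; "torque": the same for the moment, N m; "grip_width": opening from 0.0 (shut) to 1.0 (fully open); "grasp_force": force on a finger pad.
Only numpy, scipy, OpenCV 4.12 (cv2) and the standard library are available. Lean on these libraries where they do the work, as an engineer would, in place of code of your own. Each camera call takes 0.05 s, during which the arm holds its last target. There are 200 camera calls.

TASK

Make room in the drawer for a longer spare: with a fingertip press down the black release pad of the ratchet divider and, keeping it pressed, push the sliding plate back along its bar, away from the fixed plate, until it is fully back against the end stop, then let go and draw the hand clear. Lift nothing, and leave the pot, the glass heater tube, the heater guard and the suction clip where they are.

Things in the scene. Friction and masses are not known exactly. Their poses are not given: they have to be found in the camera images.
- divider: Ratchet divider fixed to the tray floor. Origin: tray floor, mid-bar. z up; y along the bar from the fixed plate to the end stop (the way 'back', roughly robot's left); x across. Toothed steel bar 16 mm wide, teeth up to 24.5 mm. Fixed grey plate 90 wide (x), 8 thick, 80 mm high, inner face at y = -137 mm. The sliding plate with the black pad lies between it and the stop.
- jaw (a joint): Sliding grey plate's travel along the bar, m: 0 = 70 mm between the plates, 0.150 = its carriage meets the end stop (fully back). Starts at 0.02 to 0.07, drags with 3 N, stays where left. With the release up a ratchet (8 mm pitch, up to 8 mm slack) bars the way back. Plate 90 wide, 8 thick, 80 mm high; carriage reaches 48 mm back from the plate's face, 36 mm wide and high.
- release (a joint): Tilt of the release rocker, rad: 0 = up, 0.40 = pad fully down (about 13 mm). Sprung: 1 N at first to 6 N fully down; rises when let go. The ratchet is free above 0.24 rad (8 mm down at mid-pad); 9 to 11 mm down is a sound press. Let go, it may read up to 0.2 where the pawl rests on a tooth.
- release_pad (a point): Top middle of the black ribbed pad: 36 mm wide (x) by 30 mm along the bar, 42 mm above the tray floor, on the fixed-plate side of the sliding plate, 5 mm gap to it; middle 20 mm from the plate's face. It hinges about a level axis 34 mm further back: pressed, it dips and swings 4 mm off the plate. A closed hand set on it (narrow side along the bar) bears on the plate when moved back.
- jaw_face (a point): Point on the sliding plate's face that looks at the fixed plate, mid-width, 60 mm above the tray floor (the plate's top is 20 mm higher). Pushed in the divider's +y direction. Axes as the divider's.
- stop_face (a point): Middle of the front face of the end stop, 20 mm above the tray floor, at y = +131 mm of the divider. The stop is a grey block 50 wide, 34 mm high.
- drawer: Pulled-out drawer with a white tray: inside 320 mm (x) by 520 mm (y), floor 20 mm above the work surface, walls to 70 mm, wooden front (towards the robot) to 87 mm above the work surface. Origin: centre of the tray, on the work surface.
- pot: Bystander: small empty terracotta pot, 64 mm across, 55 mm high, loose in the tray's far row; origin under its centre.
- heater: Bystander: glass heater tube with square black ends, lying along the far row, 192 mm long (y), 26 mm high; origin on the tray floor under the middle of the tube.
- guard: Bystander: grey slotted heater guard, 160 mm long (y), 36 wide, 34 mm high, lying in the near row; origin under its centre.
- clip: Bystander: red suction clip, 40 mm across, 32 mm high, loose in the near row; origin under its centre.

How it is judged:
On the way, in this order (a step that is already met when the one before it is completed fails the run):
1. the release pad is pressed down far enough to free the ratchet, the sliding plate still short of the last third of its travel (value of joint release above 0.24 rad and value of joint jaw below 0.1 m), for 0.1 s.
2. with the release still pressed the sliding plate goes back (value of joint release above 0.2 rad and value of joint jaw above 0.12 m), for 0.05 s.
3. the sliding plate reaches the end stop (value of joint jaw above 0.144 m), for 0.1 s.
At the end, for the whole second after the job is handed in: The sliding plate rests within 6 mm of fully back against the end stop (joint 0.144 or more), its release let go and sprung up (under 0.22 rad), and the pot, heater tube, guard and clip are within 25 mm of where they stood (value of joint jaw above 0.144 m and velocity of joint jaw between -0.005 and 0.005 m/s and value of joint release below 0.22 rad and distance of each of pot, heater, guard, clip from where it was at the start of the episode below 0.025 m); the robot touches nothing.
It fails at once if the terracotta pot is lifted, carried or shoved more than 25 mm (distance of pot from where it was at the start of the episode above 0.025 m).
It fails at once if the glass heater tube is lifted, carried or shoved more than 25 mm (distance of heater from where it was at the start of the episode above 0.025 m).
It fails at once if the heater guard is lifted, carried or shoved more than 25 mm (distance of guard from where it was at the start of the episode above 0.025 m).
It fails at once if the suction clip is lifted, carried or shoved more than 25 mm (distance of clip from where it was at the start of the episode above 0.025 m).
It fails at once if one of them is tipped over (angle between any of pot, heater, guard, clip's own z axis and vertical above 0.5 rad).
It also fails if it takes over 38 s, if anything falls off the work surface, if the arm or the gripper's body presses on something with over 40 N, if the wrist force passes 120 N, or if a joint passes its speed limit or range.

## Working session

There is one attempt and no reset: what is moved stays moved. The work goes in short steps, Python scripts to look and compute and a tool call to move; the robot and the scene stay as the last step left them, time stands still between calls to the robot, and variables do not carry over. Pictures are saved under pics/ and viewed, at most 10 in all, crops included, and the job is handed in when it is done.

Besides the shell and the picture viewer there is one more tool, called after "Call:" by a JSON object that holds its "api" and its "payload", one argument or row to a line. arm_command: Moves the arm, as the interface text tells. Its arguments: {"type":"object","properties":{"plan":{"type":"array"},"newtons":{"type":"number"}},"required":["plan"]}

```bash
mkdir -p pics; cat > h.py <<'E'
import numpy as np, cv2
from workcell import bot, imaging, nets
def ray(name,px):
    c=imaging.calibration(name); E=np.array(c["extrinsics"])
    u=(px[0]-c["cx"])/c["fx"]; v=(px[1]-c["cy"])/c["fy"]
    if name=="wrist":
        r=np.hypot(u,v); s=np.sin(r)/r if r>1e-9 else 1; d=np.array([u*s,-v*s,-np.cos(r)])
    else:
        d=np.array([u,-v,-1.])
    d=E[:3,:3]@d; return E[:3,3],d/np.linalg.norm(d)
def atz(name,px,z):
    o,d=ray(name,px); return o+d*(z-o[2])/d[2]
def tri(rs):
    A=sum(np.eye(3)-np.outer(d,d) for o,d in rs); b=sum((np.eye(3)-np.outer(d,d))@o for o,d in rs); return np.linalg.solve(A,b)
def proj(name,p):
    c=imaging.calibration(name);E=np.linalg.inv(np.array(c["extrinsics"]));q=E[:3,:3]@p+E[:3,3]
    return c["cx"]+c["fx"]*q[0]/-q[2], c["cy"]-c["fy"]*q[1]/-q[2]
E
python3 - <<'E'
from h import *
np.set_printoptions(precision=4,suppress=True)
ims=[]
for n in ("top","scene"):
    im=imaging.camera(n); cv2.imwrite(f"pics/{n}.png",im[:,:,::-1]); c=imaging.calibration(n)
    print(n,{k:v for k,v in c.items() if k!="extrinsics"},np.array(c["extrinsics"])[:3,3])
R={}
for n in ("release_pad","jaw_face","stop_face","divider","pot","heater","guard","clip"):
    l=[]
    for cam in ("top","scene"):
        r=nets.find_in(cam,n); print(n,cam,[(np.round(x["at"]),round(x["conf"],2)) for x in r[:3]])
        if r: l.append(ray(cam,r[0]["at"]))
    if len(l)==2: print("   ",tri(l))
o=bot.get_obs(); print(o["clock"],o["tool_pos"],o["tcp_rot"],o["wrist_force"])
E
```

```text
top {'fx': 411.0674705831067, 'fy': 411.0674705831067, 'cx': 282.67215698776045, 'cy': 211.6678540015561} [0.4609 0.0038 0.7395]
scene {'fx': 403.00067932154957, 'fy': 403.00067932154957, 'cx': 278.3896616594814, 'cy': 217.65117308170923} [ 0.8808 -0.3727  0.7515]
release_pad top [(array([333., 245.]), 0.71)]
release_pad scene [(array([181., 229.]), 0.68), (array([236., 232.]), 0.59), (array([233., 163.]), 0.54)]
    [ 0.4937 -0.1263  0.097 ]
jaw_face top [(array([321., 243.]), 0.69)]
jaw_face scene [(array([240., 224.]), 0.57)]
    [ 0.5259 -0.0682  0.0546]
stop_face top [(array([325., 249.]), 0.81)]
stop_face scene [(array([240., 228.]), 0.63), (array([238., 229.]), 0.63)]
    [ 0.521  -0.0731  0.0384]
divider top [(array([322., 246.]), 0.65)]
divider scene [(array([236., 225.]), 0.79)]
    [ 0.5194 -0.0731  0.0495]
pot top [(array([384., 155.]), 0.93)]
pot scene [(array([260., 302.]), 0.88), (array([371., 272.]), 0.53), (array([238., 229.]), 0.33)]
    [ 0.6736 -0.1793  0.0686]
heater top [(array([264., 184.]), 0.64), (array([335., 246.]), 0.46)]
heater scene []
guard top [(array([245., 326.]), 0.69)]
guard scene [(array([235., 162.]), 0.57)]
    [0.3917 0.0596 0.0389]
clip top [(array([372., 307.]), 0.71)]
clip scene [(array([236., 228.]), 0.72), (array([177., 231.]), 0.64)]
    [ 0.4693 -0.1114  0.0475]
0.9 [ 0.1838 -0.6495  0.2313] [[ 0.9622  0.2723  0.    ]
 [ 0.2723 -0.9622  0.    ]
 [ 0.0001 -0.     -1.    ]] [ 0.4172 -0.0151 -0.2713]
```

View pics/top.png

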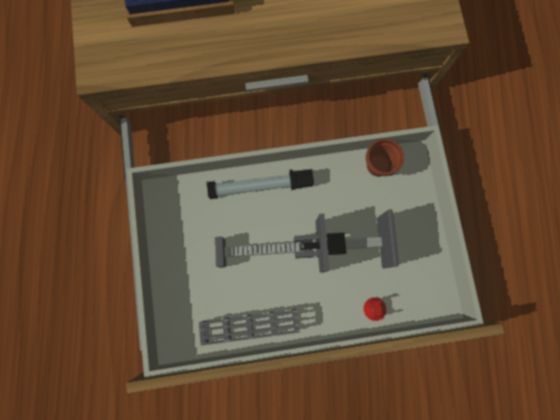

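View pics/scene.png

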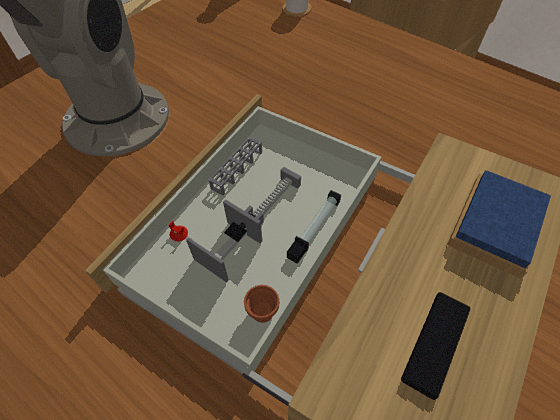

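The top view shows the pad at about (336,244), the sliding plate at (321,243), the stop at (221,251) and the fixed plate at (388,240). In the scene view the pad is at about (236,231). I'll enlarge both for exact pixels.

```bash
python3 - <<'E'
import cv2,numpy as np
a=cv2.imread("pics/top.png")[200:290,205:405]; b=cv2.imread("pics/scene.png")[160:290,175:310]
a=cv2.resize(a,None,fx=4,fy=4,interpolation=cv2.INTER_CUBIC); b=cv2.resize(b,None,fx=4,fy=4,interpolation=cv2.INTER_CUBIC)
cv2.imwrite("pics/a.png",cv2.convertScaleAbs(a,alpha=1.5,beta=20)); cv2.imwrite("pics/b.png",cv2.convertScaleAbs(b,alpha=1.5,beta=20))
E
```

```text
(no output)
```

View pics/a.png

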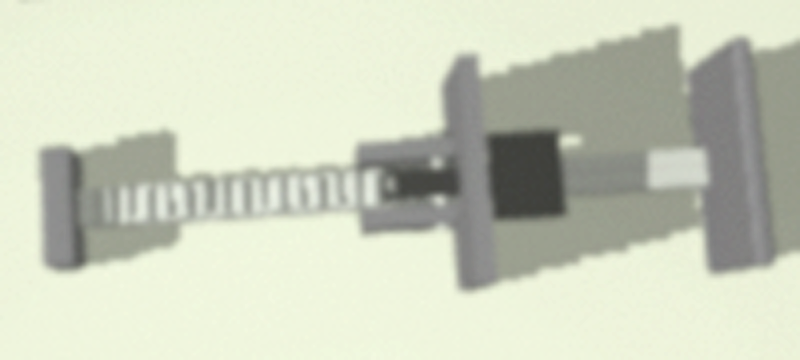

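View pics/b.png

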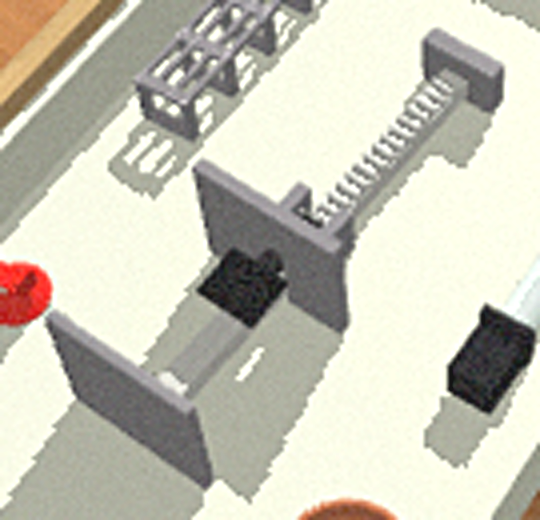

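The top crop has the pad corners at about (490,133), (558,131), (565,215) and (494,217). The sliding plate's top edge runs (467,57) to (480,287), and the stop's middle is at (60,208). The scene crop has the pad's middle at (243,283). Next I'll work out positions.

```bash
python3 - <<'E'
from h import *
np.set_printoptions(precision=4,suppress=True)
T=lambda U,V:((U+.5)/4-.5+205,(V+.5)/4-.5+200)
S=lambda U,V:((U+.5)/4-.5+175,(V+.5)/4-.5+160)
print("pad tri",tri([ray("top",T(527,174)),ray("scene",S(243,283))]),"z.062",atz("top",T(527,174),.062),atz("scene",S(243,283),.062))
pc=[atz("top",T(*p),.062) for p in ((490,133),(558,131),(565,215),(494,217))]; print(np.array(pc)[:,:2], np.linalg.norm(pc[0]-pc[1]),np.linalg.norm(pc[0]-pc[3]))
st=atz("top",T(62,208),.054); p1=atz("top",T(468,57),.1);p2=atz("top",T(481,287),.1)
f1=atz("top",T(735,42),.1);f2=atz("top",T(766,264),.1)
print("stop",st,"plate top ends",p1,p2,np.linalg.norm(p1-p2),"fixed",f1,f2,np.linalg.norm(f1-f2))
# scene: plate top edge ends, fixed ends
s1,s2=[atz("scene",S(*p),.1) for p in ((343,249),(203,166))]; print("scene plate",s1,s2, np.linalg.norm(s1-s2))
print("tri plate far", tri([ray("top",T(468,57)),ray("scene",S(343,249))]))
print("tri plate near", tri([ray("top",T(481,287)),ray("scene",S(203,166))]))
sc=atz("scene",S(464,57),.054);print("scene stop",sc)
E
```

```text
pad tri [ 0.5279 -0.091   0.057 ] z.062 [ 0.5271 -0.0907  0.062 ] [ 0.5308 -0.0926  0.062 ]
[[ 0.5444 -0.076 ]
 [ 0.5447 -0.1043]
 [ 0.5099 -0.1056]
 [ 0.5096 -0.0764]] 0.028283868990726286 0.03478603295142958
stop [0.517  0.1023 0.054 ] plate top ends [ 0.57  -0.064  0.1  ] [ 0.4801 -0.0659  0.1   ] 0.08999993667686783 fixed [ 0.5743 -0.1699  0.1   ] [ 0.4869 -0.1765  0.1   ] 0.08762202078936344
scene plate [ 0.575  -0.0633  0.1   ] [ 0.4872 -0.069   0.1   ] 0.08796919242255515
tri plate far [ 0.572  -0.063   0.0962]
tri plate near [ 0.4811 -0.0659  0.0915]
scene stop [0.5225 0.1002 0.054 ]
```

Units first: shifts go in shares of 400 mm and turns go in shares of 120 degrees. So 330 mm / 400 = 0.825, -305 mm / 400 = -0.7625, -54 degrees / 120 = -0.45.

Call:
{"api": "arm_command", "payload": {
  "plan": [
    [[0.075,-0.07,0],[0,0,-0.05],0],
    [[0.185,-0.17,0],[0,0,-0.1083],0],
    [[0.295,-0.2725,0],[0,0,-0.1667],0],
    [[0.405,-0.375,0],[0,0,-0.225],0],
    [[0.515,-0.475,0],[0,0,-0.2833],0],
    [[0.625,-0.5775,0],[0,0,-0.3417],0],
    [[0.735,-0.68,0],[0,0,-0.4],0],
    [[0.825,-0.7625,0],[0,0,-0.45],0]
  ],
  "newtons": 40
}}

```text
clock: 1.9
tool_pos: [0.4193, -0.2641, 0.2317]
tcp_rot: [[0.341, 0.94, 0.001], [0.94, -0.341, -0.0], [-0.0, 0.001, -1.0]]
wrist_force: [0.4, -0.3, -0.2]
grip_width: 0.003
grasp_force: 0.0
```

```bash
cat > go.py <<'E'
import sys
from h import *
from scipy.spatial.transform import Rotation as Ro
np.set_printoptions(precision=4,suppress=True)
o=bot.get_obs(); R=np.array(o["tcp_rot"]); p=np.array(o["tool_pos"])
t=np.array([float(a) for a in sys.argv[1:4]])
b=np.array([-.049,.9988,0]);z=np.array([0,0,-1.]);G=np.c_[b/np.linalg.norm(b),np.cross(z,b),z]
print(o["clock"],p,"shift",1000*R.T@(t-p),"turn",Ro.from_matrix(R.T@G).as_rotvec(degrees=True),o["wrist_force"],o["grip_width"])
E
python3 go.py .528 -.088 .2
```

```text
1.9 [ 0.4193 -0.2641  0.2317] shift [202.5686  42.1624  31.7206] turn [  0.0445   0.0163 -22.7373] [ 0.4166 -0.2649 -0.2104] 0.002709271718653175
```

To row units: 203 mm / 400 = 0.5075, 180 mm / 400 = 0.45, -22.7 degrees / 120 = -0.1892.

Call:
{"api": "arm_command", "payload": {
  "plan": [
    [[0.1,0.02,0.015],[0,0,-0.0417],0],
    [[0.225,0.045,0.03],[0,0,-0.0833],0],
    [[0.35,0.0725,0.05],[0,0,-0.1333],0],
    [[0.45,0.0925,0.1],[0,0,-0.175],0],
    [[0.5075,0.105,0.175],[0,0,-0.1892],0],
    [[0.5075,0.105,0.225],[0,0,-0.1892],0],
    [[0.5075,0.105,0.225],[0,0,-0.1892],0],
    [[0.5075,0.105,0.225],[0,0,-0.1892],0]
  ]
}}

```text
clock: 2.9
tool_pos: [0.5281, -0.0904, 0.1422]
tcp_rot: [[-0.043, 0.999, 0.001], [0.999, 0.043, -0.0], [-0.0, 0.001, -1.0]]
wrist_force: [-0.0, 0.2, 0.3]
grip_width: 0.002
grasp_force: 0.0
```

```bash
python3 - <<'E'
from h import *
for n in ("wrist","scene"): cv2.imwrite(f"pics/{n}2.png",imaging.camera(n)[:,:,::-1])
b=cv2.imread("pics/scene2.png")[150:270,160:300]
cv2.imwrite("pics/w2.png",cv2.hconcat([cv2.imread("pics/wrist2.png")[:, 130:430],cv2.resize(b,(490,420),interpolation=cv2.INTER_CUBIC)]))
E
python3 go.py .528 -.088 .08
```

```text
3.0 [ 0.5283 -0.0906  0.1424] shift [ 2.6032 -0.2399 62.4087] turn [ 0.086   0.0286 -0.3507] [-0.6255  0.0159  0.017 ] 0.0045542482291446055
```

View pics/w2.png

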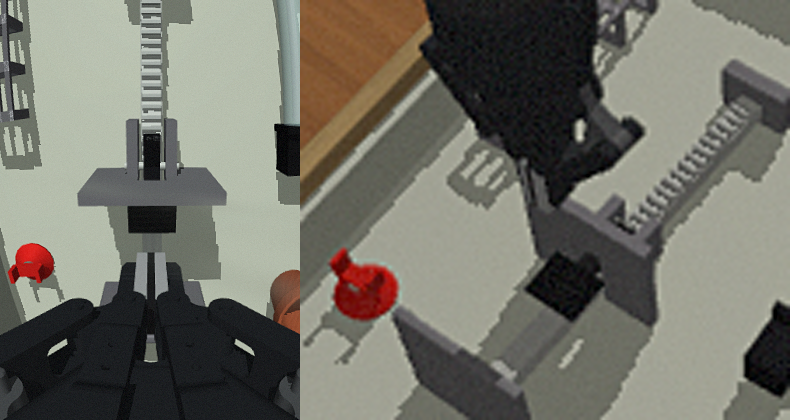

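The wrist view shows the fingers centred on the bar (column 151 in the crop). The pad's free edge is at row 233 and the plate's front top edge is at rows 185 to 205. I'll check the y gap with these.

```bash
python3 - <<'E'
from h import *
np.set_printoptions(precision=4,suppress=True)
print("cam",np.array(imaging.calibration("wrist")["extrinsics"])[:3,3])
for n,p,z in (("pad free edge",(282,233),.062),("pad L",(258,233),.062),("pad R",(306,233),.062),("row205 top",(282,205),.1),("row205 pl L",(208,205),.1),("row205 R",(356,205),.1),("row170 L",(228,168),.1),("R",(343,171),.1)): print(n,atz("wrist",p,z))
E
```

```text
cam [ 0.5256 -0.0114  0.2838]
pad free edge [ 0.5309 -0.1051  0.062 ]
pad L [ 0.5132 -0.1059  0.062 ]
pad R [ 0.5487 -0.1044  0.062 ]
row205 top [ 0.5292 -0.071   0.1   ]
row205 pl L [ 0.4845 -0.073   0.1   ]
row205 R [ 0.574  -0.0691  0.1   ]
row170 L [ 0.4969 -0.0498  0.1   ]
R [ 0.5639 -0.0486  0.1   ]
```

To row units: 75 mm / 400 = 0.1875, 72 mm / 400 = 0.18.

Call:
{"api": "arm_command", "payload": {
  "plan": [
    [[0.005,0.0025,0.05],[0,0,0],0],
    [[0.005,0.0025,0.1125],[0,0,0],0],
    [[0.005,0.0025,0.1625],[0,0,0],0],
    [[0.005,0.0025,0.18],[0,0,0],0],
    [[0.005,0.0025,0.1875],[0,0,0],0],
    [[0.005,0.0025,0.1875],[0,0,0],0],
    [[0.005,0.0025,0.1875],[0,0,0],0],
    [[0.005,0.0025,0.1875],[0,0,0],0]
  ]
}}

```text
clock: 4.0
tool_pos: [0.5289, -0.0882, 0.0668]
tcp_rot: [[-0.044, 0.999, 0.001], [0.999, 0.044, -0.0], [-0.0, 0.001, -1.0]]
wrist_force: [-0.8, -0.3, -0.1]
grip_width: 0.001
grasp_force: 0.0
```

To row units: 8 mm / 400 = 0.02, 7 mm / 400 = 0.0175.

Call:
{"api": "arm_command", "payload": {
  "plan": [
    [[0,0,0.0025],[0,0,0],0],
    [[0,0,0.0075],[0,0,0],0],
    [[0,0,0.0125],[0,0,0],0],
    [[0,0,0.0175],[0,0,0],0],
    [[0,0,0.02],[0,0,0],0],
    [[0,0,0.02],[0,0,0],0],
    [[0,0,0.02],[0,0,0],0],
    [[0,0,0.02],[0,0,0],0]
  ]
}}

```text
clock: 5.0
tool_pos: [0.5287, -0.0883, 0.0585]
tcp_rot: [[-0.043, 0.999, 0.0], [0.999, 0.043, -0.0], [-0.0, 0.0, -1.0]]
wrist_force: [-1.6, -2.3, 4.8]
grip_width: 0.005
grasp_force: 2.6
```

```bash
python3 go.py .529 -.088 .052
```

```text
5.0 [ 0.5287 -0.0883  0.0585] shift [0.2557 0.2702 6.5007] turn [ 0.0066  0.0097 -0.3214] [-1.5938 -2.3106  4.8145] 0.004883796037752868
```

To row units: 3 mm / 400 = 0.0075, 2 mm / 400 = 0.005.

Call:
{"api": "arm_command", "payload": {
  "plan": [
    [[0,0,0.0025],[0,0,0],0],
    [[0,0,0.005],[0,0,0],0],
    [[0,0,0.0075],[0,0,0],0],
    [[0,0,0.0075],[0,0,0],0],
    [[0,0,0.0075],[0,0,0],0],
    [[0,0,0.0075],[0,0,0],0],
    [[0,0,0.0075],[0,0,0],0],
    [[0,0,0.0075],[0,0,0],0]
  ]
}}

```text
clock: 6.0
tool_pos: [0.5288, -0.0884, 0.0556]
tcp_rot: [[-0.043, 0.999, 0.0], [0.999, 0.043, -0.0], [-0.0, 0.0, -1.0]]
wrist_force: [-2.5, -2.8, 6.1]
grip_width: -0.001
grasp_force: 3.6
```

To row units: 1 mm / 400 = 0.0025.

Call:
{"api": "arm_command", "payload": {
  "plan": [
    [[0,0,0.0025],[0,0,0],0],
    [[0,0,0.0025],[0,0,0],0],
    [[0,0,0.0025],[0,0,0],0],
    [[0,0,0.0025],[0,0,0],0],
    [[0,0,0.0025],[0,0,0],0],
    [[0,0,0.0025],[0,0,0],0],
    [[0,0,0.0025],[0,0,0],0],
    [[0,0,0.0025],[0,0,0],0]
  ]
}}

```text
clock: 7.0
tool_pos: [0.5288, -0.0884, 0.0546]
tcp_rot: [[-0.043, 0.999, 0.0], [0.999, 0.043, -0.0], [-0.0, 0.0, -1.0]]
wrist_force: [-1.9, -3.0, 7.1]
grip_width: -0.004
grasp_force: 3.9
```

To row units: 20 mm / 400 = 0.05, 17 mm / 400 = 0.0425.

Call:
{"api": "arm_command", "payload": {
  "plan": [
    [[0,0,0.0015],[0,0,0],0],
    [[0.005,0,0.0015],[0,0,0],0],
    [[0.0125,0,0.0015],[0,0,0],0],
    [[0.02,0,0.0015],[0,0,0],0],
    [[0.0275,0,0.0015],[0,0,0],0],
    [[0.035,0,0.0015],[0,0,0],0],
    [[0.0425,0,0.0015],[0,0,0],0],
    [[0.05,0,0.0015],[0,0,0],0]
  ]
}}

```text
clock: 8.0
tool_pos: [0.5279, -0.0684, 0.054]
tcp_rot: [[-0.043, 0.999, 0.0], [0.999, 0.043, -0.0], [-0.0, 0.0, -1.0]]
wrist_force: [-1.4, -3.7, 8.1]
grip_width: 0.003
grasp_force: 4.1
```

```bash
python3 - <<'E'
from h import *
im=imaging.camera("scene"); cv2.imwrite("pics/s3.png",im[:,:,::-1]); w=imaging.camera("wrist")[:,:,::-1]
b=im[150:270,160:300,::-1]
cv2.imwrite("pics/w3.png",cv2.hconcat([w[:, 130:430].copy(),cv2.resize(b,(490,420),interpolation=cv2.INTER_CUBIC)]))
E
python3 go.py .525 -.0 .054
```

```text
8.1 [ 0.5279 -0.068   0.054 ] shift [68.1034  0.1205  0.0013] turn [ 0.0074  0.0134 -0.3031] [-2.2833 -0.3797  6.3141] -0.003536947740615291
```

View pics/w3.png

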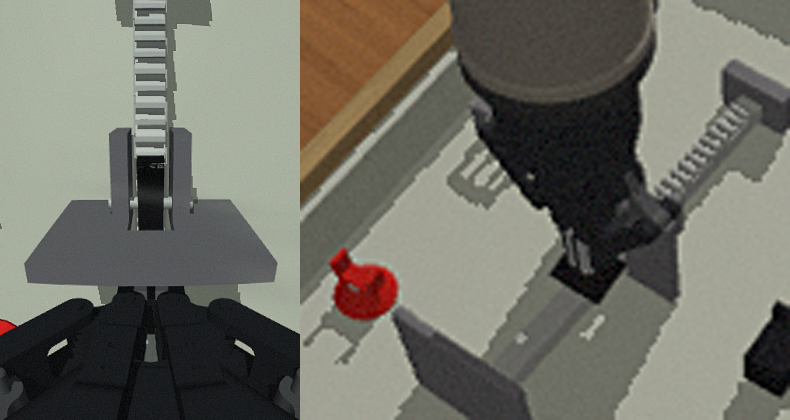

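The plate moves at about 3.7 N with the pad held down, so the ratchet is free. I'll continue back.

Call:
{"api": "arm_command", "payload": {
  "plan": [
    [[0.01,0,0],[0,0,0],0],
    [[0.03,0,0],[0,0,0],0],
    [[0.0575,0,0],[0,0,0],0],
    [[0.0875,0,0],[0,0,0],0],
    [[0.1175,0,0],[0,0,0],0],
    [[0.1475,0,0],[0,0,0],0],
    [[0.175,0,0],[0,0,0],0],
    [[0.195,0,0],[0,0,0],0]
  ]
}}

```text
clock: 9.1
tool_pos: [0.5241, 0.01, 0.0539]
tcp_rot: [[-0.044, 0.999, -0.0], [0.999, 0.044, -0.0], [-0.0, -0.0, -1.0]]
wrist_force: [-1.9, -3.7, 8.0]
grip_width: -0.001
grasp_force: 4.2
```

To row units: 21 mm / 400 = 0.0525, 19 mm / 400 = 0.0475.

Call:
{"api": "arm_command", "payload": {
  "plan": [
    [[0.0075,0,0],[0,0,0],0],
    [[0.015,0,0],[0,0,0],0],
    [[0.0225,0,0],[0,0,0],0],
    [[0.03,0,0],[0,0,0],0],
    [[0.0375,0,0],[0,0,0],0],
    [[0.0425,0,0],[0,0,0],0],
    [[0.0475,0,0],[0,0,0],0],
    [[0.0525,0,0],[0,0,0],0]
  ]
}}

```text
clock: 10.1
tool_pos: [0.5232, 0.0297, 0.0539]
tcp_rot: [[-0.043, 0.999, -0.001], [0.999, 0.043, -0.002], [-0.001, -0.001, -1.0]]
wrist_force: [-2.1, -13.9, 10.0]
grip_width: 0.002
grasp_force: 7.1
```

```bash
python3 - <<'E'
from h import *
im=imaging.camera("scene"); w=imaging.camera("wrist")[:,:,::-1]
b=im[150:270,180:320,::-1]
cv2.imwrite("pics/w4.png",cv2.hconcat([w[:, 130:430].copy(),cv2.resize(b,(490,420),interpolation=cv2.INTER_CUBIC)]))
E
python3 go.py .525 .04 .054
```

```text
10.2 [0.5232 0.0295 0.0539] shift [10.372   2.2312 -0.1181] turn [-0.0424  0.0932 -0.3565] [-3.9057 -8.2689  8.7568] 0.004325358789193543
```

View pics/w4.png

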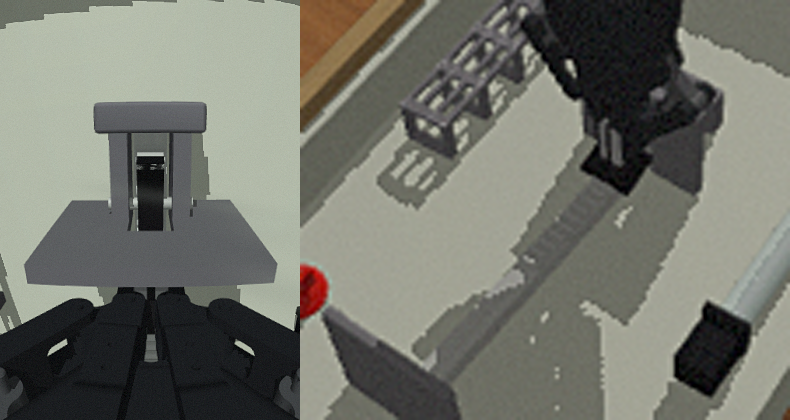

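The wrist view shows the carriage up against the stop block (row 130 in the crop). I'll press slightly more, hold, then lift straight up.

To row units: 2 mm / 400 = 0.005, 1 mm / 400 = 0.0025.

Call:
{"api": "arm_command", "payload": {
  "plan": [
    [[0.0025,0,0],[0,0,0],0],
    [[0.005,0,0],[0,0,0],0],
    [[0.005,0,0],[0,0,0],0],
    [[0.005,0,0],[0,0,0],0],
    [[0.005,0,0],[0,0,0],0],
    [[0.005,0,0],[0,0,0],0],
    [[0.0025,0,0],[0,0,0],0],
    [[0.0025,0,0],[0,0,0],0]
  ]
}}

```text
clock: 11.2
tool_pos: [0.5232, 0.0297, 0.0539]
tcp_rot: [[-0.042, 0.999, -0.001], [0.999, 0.042, -0.002], [-0.002, -0.001, -1.0]]
wrist_force: [-2.7, -12.7, 9.5]
grip_width: -0.001
grasp_force: 6.8
```

To row units: -160 mm / 400 = -0.4, -120 mm / 400 = -0.3.

Call:
{"api": "arm_command", "payload": {
  "plan": [
    [[0,0,-0.0075],[0,0,0],0],
    [[0,0,-0.0175],[0,0,0],0],
    [[0,0,-0.03],[0,0,0],0],
    [[-0.0025,0,-0.05],[0,0,0],0],
    [[-0.0075,0,-0.1],[0,0,0],0],
    [[-0.0125,0,-0.1875],[0,0,0],0],
    [[-0.0125,0,-0.3],[0,0,0],0],
    [[-0.0125,0,-0.4],[0,0,0],0]
  ]
}}

```text
clock: 12.2
tool_pos: [0.5236, 0.027, 0.2157]
tcp_rot: [[-0.044, 0.999, 0.001], [0.999, 0.044, 0.0], [0.0, 0.001, -1.0]]
wrist_force: [0.5, -0.4, -1.1]
grip_width: 0.001
grasp_force: 0.0
```

To row units: -200 mm / 400 = -0.5, -170 mm / 400 = -0.425.

Call:
{"api": "arm_command", "payload": {
  "plan": [
    [[-0.075,0,0],[0,0,0],0],
    [[-0.2,0,0],[0,0,0],0],
    [[-0.325,0,0],[0,0,0],0],
    [[-0.425,0,0],[0,0,0],0],
    [[-0.5,0,0],[0,0,0],0],
    [[-0.5,0,0],[0,0,0],0],
    [[-0.5,0,0],[0,0,0],0],
    [[-0.5,0,0],[0,0,0],0]
  ]
}}

```text
clock: 13.2
tool_pos: [0.5325, -0.1718, 0.2139]
tcp_rot: [[-0.045, 0.999, 0.0], [0.999, 0.045, 0.0], [0.0, 0.0, -1.0]]
wrist_force: [1.1, 0.1, 0.1]
grip_width: 0.004
grasp_force: 0.0
```

```bash
python3 - <<'E'
from h import *
im=imaging.camera("top")[:,:,::-1]; b=imaging.camera("scene")[140:270,170:310,::-1]
cv2.imwrite("pics/w5.png",cv2.hconcat([cv2.resize(im[120:360,190:410],(385,420)),cv2.resize(b,(400,420),interpolation=cv2.INTER_CUBIC)]))
E
python3 go.py .525 .04 .054
```

```text
13.3 [ 0.5325 -0.1721  0.2139] shift [212.2222   2.0111 159.8996] turn [ 0.0074 -0.007  -0.2315] [-0.265  -0.1843 -0.1506] 0.0011435855547920022
```

View pics/w5.png

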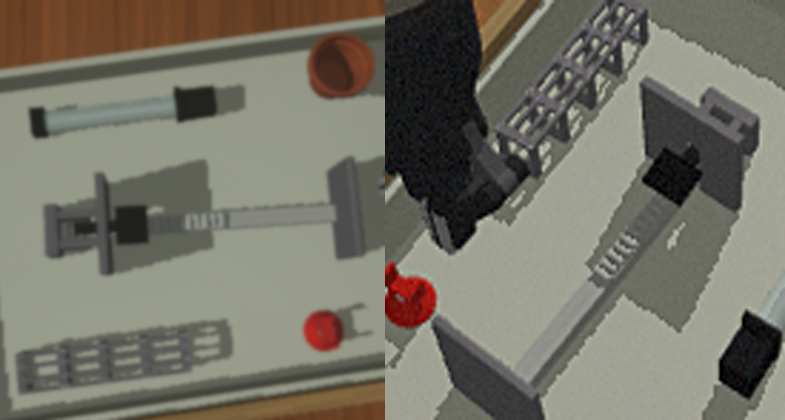

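The carriage rests against the stop (crop (65,230)), the pad is up, the hand is clear, and the pot, heater, guard and clip haven't moved. I'll hand the job in.

```bash
python3 -c "
from workcell import finish_job
print(finish_job())"
```

```text
the job is handed in; nothing more can be done
None
```

The sliding plate was pushed back to the end stop with the release pad held down, then let go; the hand is clear, the bystanders look unmoved in the last picture, and the job was handed in at about 13 s (no verdict was returned).

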